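Check stroke and key test of a bench lever press

ROBOT

A 6-joint arm with a two-finger parallel gripper is mounted at the origin on a cart in front of the work surface, level with it; the furniture and walls round the work are solid. World frame = base frame: x ahead of the robot, y to its left, z up, the work surface at z = 0. Lengths are in m, angles in degrees, forces in N, time in s.
With the tool pointing down it reaches from about 0.375 to 0.9 m from the base axis. Payload 3.1 kg.
Tool frame: the origin (TCP) lies on the centre line of the jaws, within the pads' length; the fingertips stand 17 mm ahead of it and the grasp point (between the pads) lies 2 mm behind it; z points along the fingers, y is the line along which they close (so a half turn about z gives the same grasp; the last joint's range is limited). The gripper opens to 87 mm and grips with 3 to 60 N. Pads are 19 mm wide; open, the fingers measure 117 mm over their backs; the gripper's body (75 mm by 190 mm) begins 51 mm behind the grasp point.
Start: joints at [-84.368, 30.224, 82.088, -0, 67.689, -10.227], TCP at [0.171, -0.601, 0.24] pointing down, gripper open.
Joint ranges: [-176.69, 176.69], [-43.24, 126.21], [12.49, 139.97], [-82, 262], [0, 151.66], [-163.58, 163.58]. Speed limits (degrees/s): [159.86, 159.86, 180, 180, 180, 180].

INTERFACE

Orientations are given as a 3x3 rotation matrix whose columns are the frame's x, y, z axes.
In Python, from rig import bot, imaging, finder gives the robot as it stands. The module is installed in compiled form; this text tells all that it offers.
- The arm moves only by the tool play_rows, never from a script. Its argument "motion" is a list that holds one entry, the list of rows, each a list of 6 numbers: the shift along the tool's x, y, z in fractions of the full range, 1 being 0.8 m, then the turn, a rotation vector about the tool's x, y, z in a scale on which 1.0 is 90 degrees. In form: [[[dx, dy, dz, wx, wy, wz], ...]]. A call has 1 to 8 rows; each row is the pose to reach, as a shift and turn from the pose commanded when the call began, along the tool's axes at that moment; what a row does not reach only later rows make up. A row lasts 1/12 s, in which the tool goes at most 41.7 mm and 7.16 degrees, less where a joint would pass 70% of its speed; a pose out of reach is approached as far as the arm can. A shift or turn number past 1, either way, is cut back to 1. A call with a gripper value outside its range is refused whole. "fingers" is the finger opening in m, from 0 to 0.087, set as the call begins (left out, the last holds). The fingers move at their own pace and stop on an object; the grip force is fixed at half the most. Time passes only in rows, so rows that repeat a pose let the fingers close. It gives the time, the measured TCP pose, the force, the opening and the grip force at its end, in the units of the state.
- bot.read_state(): the state, without advancing time (a new reading comes with each control period).
- imaging.capture(name): name is "scene" or "top" or "wrist"; returns a dict with "frame" (400x640x3 uint8, red, green, blue), "camera_matrix" (3x3 intrinsics, pixels), "R" (3x3) and "t" (3): a world point X has camera coordinates R X + t. Camera axes: x right, y down, z forward; pixel columns grow to the right and rows downward; lengths in m; the calibration is good to about 2 mm. The wrist camera is an equidistant fisheye: a pixel r from the principal point sees the ray r / f radians off the axis. A picture is of the moment at which its call begins. There is no depth.
- bot.hand_in(): hands the job in; it is judged then, once.
Trained networks look in the newest picture that a camera, given by its name, has taken for a name from the list of things; names that differ only in an ending like _2 or _b are one class to them, and where a whole thing is asked for, a point or a joint stands for the part that bears it (a point fixed in the world has none). Each returns a list of dicts, best first, with "confidence" (0 to 1); they miss things now and then, are a little off and sometimes report something else, mostly with a low value. They report only what shows in the picture. A call takes as long as a camera call. They do not tell look-alikes from the thing itself.
- finder.recognise(camera, name): "at" ([x, y, z] in m, in world coordinates, good to about 4 mm: the middle of the surface that is visible of it).
- finder.outline_of(camera, name): "pixels" (400x640 bool, what is visible of it).
The state is a dict: "time_s": time; "joint_positions": joint angles; "qvel": joint speeds; "tau": joint torques, N m; "position": TCP position; "tcp_rot": TCP orientation; "force": force on the tool from outside, world axes, zero at the start; "moment": the same for the moment, N m; "opening": opening from 0.0 (shut) to 1.0 (fully open); "grasp_force": force on a finger pad.
Only numpy, scipy, OpenCV 4.12 (cv2) and the standard library are available. Lean on these libraries where they do the work, as an engineer would, in place of code of your own. Each camera call takes 0.05 s, during which the arm holds its last target. There are 200 camera calls.

TASK

Do the start-of-day check on the green bench press: pull its sprung lever all the way down, ease it slowly back up to rest under control without letting it snap back, then take the red-headed key from the wooden block and push it fully home in the key switch box (its pins are sticky, so wiggle it a little if it catches). Turn the key a quarter turn clockwise, seen from above, and finish still gripping it and holding it turned against its spring; leave the things round about where they are.

Things in the scene. Friction and masses are not known exactly. Their poses are not given: they have to be found in the camera images.
- press: Fixed green lever press, base 190 x 120 mm, 195 mm high. Origin on the bench under the lever pivot; its -x points to the front, where the lever sticks out (towards the robot, within about 0.2 rad). Its y is parallel to the pivot.
- lever_pivot (a point): Lever pivot on the press, 170 mm above the bench; the axis is the press's y.
- lever_grip (a point): Centre of the orange cross handle at the end of the steel lever: a bar 18 mm thick, 90 mm long, along the press's y, 150 mm from the pivot. At rest it is 35 degrees (0.61 rad) above the pivot's level, 256 mm above the bench; fully down 25 degrees below it, 106 mm above the bench. It moves in the press's x-z plane. Push it down from above with closed fingers, or grip it.
- lever (a joint): Lever angle: 0 at rest (up, against its stop), 1.05 rad fully down. A spring always pushes it up: about 4 N at the handle at rest, 10 N fully down. Let go, it snaps back; while being eased back it should take two seconds or so.
- keyblock: Fixed pale wooden block 60 x 100 x 45 mm high with three slots in a row along its y; the key stands in the middle one. Origin centre of underside.
- key: Loose key, 50 g, upright in the block, bow up. Origin at the blade's tip, z up along the key. Brass blade 18 mm wide (x), 6 mm thick (y), up to 22 mm; round neck 6 mm thick to 34 mm; collar 21 mm wide, 34 to 37 mm; red bow 30 mm wide (x), 10 mm thick (y), 37 to 77 mm above the tip. The collar rests on the block's top, so the bow stands 48 to 88 mm above the bench. Same turned half round.
- key_tip (a point): Tip of the key's blade (the key's origin).
- keybox: Fixed grey key switch box with aluminium top, 100 x 90 x 70 mm high. Origin centre of underside. Inside, two sticky spring pins, about 17 and 25 mm below the top, press on the blade's two narrow edges: a straight push may need about 10 to 15 N, less when the key is wiggled about 1 mm along its width.
- keyhole (a point): Centre of the keyhole mouth in the box's top, 70 mm above the bench; axes as the box. Chamfered slot 20 mm along x, 8 mm along y, through an 8 mm plate; below it the plug's slot (19.8 x 7.8 mm) lies in line. Fully home, the key's collar lies on the top face, tip 34 mm below it. The key can turn only when nearly home (neck in the plate) and cannot be pulled out while turned.
- plug (a joint): Angle of the switch plug: 0 with its slot in line with the keyhole, growing clockwise seen from above, stop at 1.45 rad. A spring turns it back (0.03 N m at 0, 0.1 N m at the stop). The blade has about 0.1 rad of play in it, so a quarter turn of the key brings it to the stop.
- red_can: Bystander: red drink can, 66 mm wide, 120 mm high, standing at the back right (others like it are fixed clutter). Leave alone.
- brown_bottle: Bystander: squat brown bottle with yellow cap, 66 mm wide, 135 mm high, standing at the back in the middle. Leave alone.
- tape_roll: Bystander: roll of masking tape, 104 mm wide, 25 mm high, lying at the left. Leave alone.
Things that resemble listed ones, but are neither listed nor needed, are in the scene too. Leave any purple look-alike of the keybox alone.

How it is judged:
By the outcome, as a careful person would: the job done as asked, in the order asked, and still so for the second after the job is handed in, while the arm keeps its last pose, push and grip.
It also fails if it takes over 72 s, if anything falls off the work surface, if the arm or the gripper's body presses on something with over 40 N, if the wrist force passes 120 N, or if a joint passes its speed limit or range.

## Working session

There is one attempt and no reset: what is moved stays moved. The work goes in short steps, Python scripts to look and compute and a tool call to move; the robot and the scene stay as the last step left them, time stands still between calls to the robot, and variables do not carry over. Pictures are saved under pics/ and viewed, at most 13 in all, crops included, and the job is handed in when it is done.

Besides the shell and the picture viewer there is one more tool, called after ">>>" as name(argument=value, ...) on one line, values as JSON. play_rows: Moves the arm, as the interface text tells. Its arguments: {"type":"object","properties":{"motion":{"type":"array"},"fingers":{"type":"number"}},"required":["motion"]}

```bash
mkdir -p pics
python3 - <<'E'
from rig import bot, imaging, finder
import cv2, numpy as np
s=bot.read_state(); print(s)
for c in ("scene","top"):
    d=imaging.capture(c); cv2.imwrite(f"pics/{c}1.png",d["frame"][:,:,::-1]); print(c,d["camera_matrix"].tolist(),np.round(d["R"],3).tolist(),np.round(d["t"],3).tolist())
    for n in ("press","lever_grip","lever","keyblock","key","keybox","plug","red_can","brown_bottle","tape_roll"):
        print(c,n,[(np.round(r["at"],3).tolist(),round(r["confidence"],2)) for r in finder.recognise(c,n)][:4])
E
```

```text
{'time_s': 0.0, 'joint_positions': array([-8.43686988e+01,  3.02778956e+01,  8.21561244e+01, -1.66482840e-03,
        6.76864525e+01, -1.02261590e+01]), 'qvel': array([ 0.01166922, -0.07302426,  0.07331739,  0.04621794,  0.03606548,
        0.07459917]), 'tau': array([ 1.81688098e-03, -4.40036523e+01, -1.76593798e+01,  6.32762862e-02,
        5.81744453e-02, -1.70978997e-04]), 'position': array([ 0.17074292, -0.60051677,  0.2385845 ]), 'tcp_rot': array([[ 9.61941466e-01,  2.73255487e-01, -2.33076072e-04],
       [ 2.73255366e-01, -9.61939259e-01,  2.08985427e-03],
       [ 3.46859123e-04, -2.07400677e-03, -9.99997789e-01]]), 'force': array([ 0.43049077, -0.55654251,  0.92226848]), 'moment': array([-0.00512855, -0.06959356, -0.01999167]), 'grasp_force': 0.0, 'opening': 1.0011277296323526}
scene [[471.5763986976947, 0.0, 315.56113506652184], [0.0, 471.5763986976947, 193.58642195505254], [0.0, 0.0, 1.0]] [[0.995, 0.099, 0.01], [0.055, -0.459, -0.887], [-0.083, 0.883, -0.462]] [-0.546, 0.14, 1.906]
scene press [([0.634, 0.232, 0.096], 0.94)]
scene lever_grip [([0.56, 0.253, 0.235], 0.52)
[... 352 characters left out ...]
1.8699445343685, 0.0, 320.97273448242584], [0.0, 431.8699445343685, 198.96874566078583], [0.0, 0.0, 1.0]] [[-0.352, -0.936, 0.016], [-0.742, 0.268, -0.614], [0.57, -0.228, -0.789]] [0.211, 0.493, 1.449]
top press [([0.598, 0.263, 0.015], 0.58)]
top lever_grip [([0.53, 0.262, 0.262], 0.68)]
top lever [([0.527, 0.26, 0.26], 0.56)]
top keyblock [([0.482, -0.019, 0.048], 0.88)]
top key [([0.529, 0.261, 0.261], 0.69)]
top keybox [([0.561, -0.194, 0.073], 0.7), ([0.53, 0.262, 0.261], 0.32)]
top plug []
top red_can [([0.689, 0.017, 0.086], 0.56)]
top brown_bottle [([0.692, 0.017, 0.083], 0.66), ([0.489, -0.026, 0.075], 0.4)]
top tape_roll [([0.463, 0.453, 0.024], 0.68), ([0.527, 0.259, 0.26], 0.6)]
```

View pics/scene1.png

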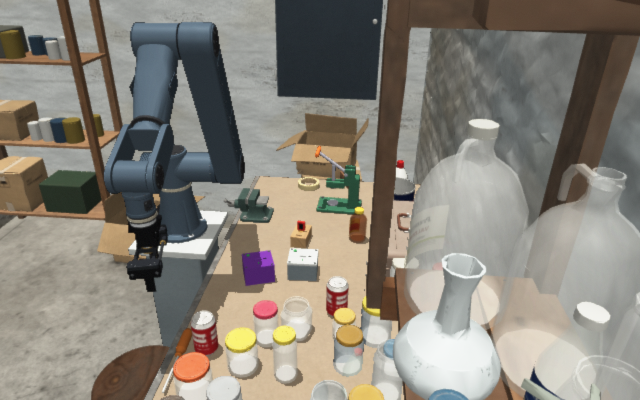

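View pics/top1.png

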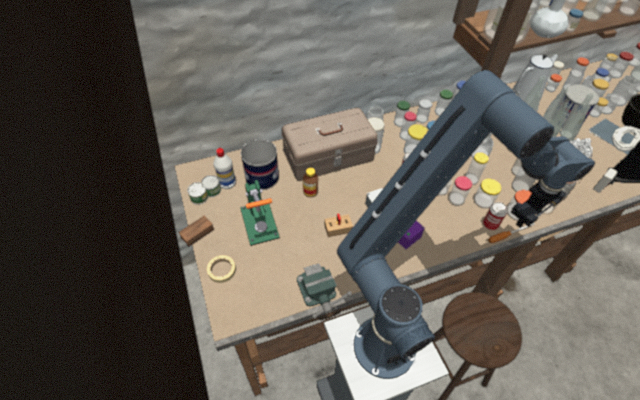

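The scene picture shows the press at (345,190), with its orange handle at (318,152), and the wooden block with the red key at (301,233). There are two key boxes: grey with an aluminium top at (302,264) and purple at (258,267). The grey one fits the description. I'll confirm it in a crop while starting the approach.

```bash
cat > h.py <<'E'
from rig import bot, imaging, finder
import numpy as np, cv2
from scipy.spatial.transform import Rotation as Ro
def R_down(yaw):  # tool z down, tool x at yaw deg
    c,s=np.cos(np.radians(yaw)),np.sin(np.radians(yaw)); return np.array([[c,s,0],[s,-c,0],[0,0,-1.]])
def delta(p,yaw,p0=None,yaw0=None):
    s=bot.read_state(); R=s["tcp_rot"]; p0=s["position"] if p0 is None else np.array(p0)
    if yaw0 is not None: R=R_down(yaw0)
    return np.round(R.T@(np.array(p)-p0),4).tolist(), np.round(Ro.from_matrix(R.T@R_down(yaw)).as_rotvec(degrees=True),2).tolist()
E
python3 - <<'E'
from h import *
f=cv2.imread("pics/scene1.png")[130:290,225:385]
cv2.imwrite("pics/crop1.png",cv2.resize(f,(600,600),interpolation=cv2.INTER_CUBIC))
print(delta([.42,-.35,.36],0),delta([.42,-.05,.36],0))
E
```

```text
([0.3083, -0.1735, -0.1204], [0.0, 0.0, 15.86]) ([0.3903, -0.4621, -0.1204], [0.0, 0.0, 15.86])
```

View pics/crop1.png

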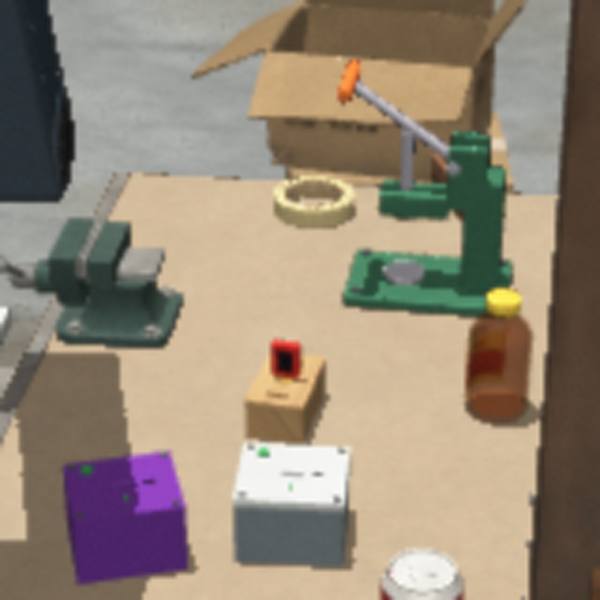

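The crop confirms it: the grey box with the aluminium top is the keybox (crop (292,490)), and the purple one (125,515) is the look-alike. The red key stands in the block at crop (285,360). Now the first move, up and toward the middle.

The manual's scale: shifts go in shares of 0.8 m and turns go in shares of 90 degrees. Converting my numbers, 0.24 m / 0.8 = 0.3, 0.205 m / 0.8 = 0.2563, 16 degrees / 90 = 0.1778.

>>> play_rows(motion=[[[0,0,-0.05,0,0,0],[0.025,-0.0125,-0.0938,0,0,0.0222],[0.0625,-0.0375,-0.125,0,0,0.0444],[0.1125,-0.0625,-0.15,0,0,0.0778],[0.1625,-0.0875,-0.15,0,0,0.1111],[0.2125,-0.1125,-0.15,0,0,0.1444],[0.2563,-0.1375,-0.15,0,0,0.1778],[0.3,-0.1625,-0.15,0,0,0.1778]]])

```text
time_s: 1.77
position: [0.3588, -0.4177, 0.3601]
tcp_rot: [[1.0, -0.005, 0.001], [-0.005, -1.0, -0.001], [0.001, 0.001, -1.0]]
force: [1.1, -0.8, 0.3]
opening: 0.998
grasp_force: 0.0
```

Run:
```python
from h import *
s=bot.read_state();print(s["time_s"],s["position"],s["joint_positions"])
print(delta([.43,-.12,.36],0),s["tcp_rot"])
```

```text
1.7667 [ 0.35879533 -0.4177463   0.36007759] [-6.09749461e+01  1.74396092e+01  8.35428122e+01  9.35035778e-03
  7.89476609e+01  2.92965106e+01]
([0.0698, -0.2981, -0.0002], [0.06, -0.04, -0.27]) [[ 9.99988359e-01 -4.76934426e-03  7.32129550e-04]
 [-4.76861890e-03 -9.99988141e-01 -9.89323751e-04]
 [ 7.36839293e-04  9.85820987e-04 -9.99999243e-01]]
```

To row units: -0.3 m / 0.8 = -0.375, 0.06 m / 0.8 = 0.075.

>>> play_rows(motion=[[[0.01,-0.045,0,0,0,0],[0.02,-0.09,0,0,0,0],[0.03,-0.1375,0,0,0,0],[0.0413,-0.1875,0,0,0,0],[0.0525,-0.2375,0,0,0,0],[0.0625,-0.2813,0,0,0,0],[0.075,-0.325,0,0,0,0],[0.0875,-0.375,0,0,0,0]]])

```text
time_s: 2.43
position: [0.4286, -0.1181, 0.3599]
tcp_rot: [[1.0, -0.003, 0.001], [-0.003, -1.0, -0.001], [0.001, 0.001, -1.0]]
force: [0.5, -0.1, -0.3]
opening: 0.999
grasp_force: 0.0
```

Run:
```python
from h import *
s=bot.read_state();print(s["time_s"],s["position"])
for c in ("wrist","top"):
    d=imaging.capture(c); cv2.imwrite(f"pics/{c}2.png",d["frame"][:,:,::-1]); np.savez(f"{c}2.npz",**d)
    print(c,d["camera_matrix"].tolist(),np.round(d["R"],3).tolist(),np.round(d["t"],3).tolist())
    for n in ("lever_grip","press","keyblock","key","keybox"):
        print(c,n,[(np.round(r["at"],3).tolist(),round(r["confidence"],2)) for r in finder.recognise(c,n)][:4])
```

```text
2.4333 [ 0.42857599 -0.11807796  0.35988294]
wrist [[309.70691628693146, 0.0, 325.1324537206468], [0.0, 309.70691628693146, 206.24980368800303], [0.0, 0.0, 1.0]] [[-0.003, -1.0, 0.002], [-0.96, 0.003, 0.279], [-0.279, -0.001, -0.96]] [-0.118, 0.345, 0.627]
wrist lever_grip [([0.556, 0.252, 0.236], 0.69)]
wrist press [([0.624, 0.237, 0.098], 0.88)]
wrist keyblock [([0.494, -0.037, 0.045], 0.87), ([0.683, -0.004, 0.05], 0.17)]
wrist key [([0.495, -0.035, 0.087], 0.61)]
wrist keybox [([0.385, -0.262, 0.069], 0.96), ([0.524, -0.225, 0.073], 0.92)]
top [[431.8699445343685, 0.0, 320.97273448242584], [0.0, 431.8699445343685, 198.96874566078583], [0.0, 0.0, 1.0]] [[-0.352, -0.936, 0.016], [-0.742, 0.268, -0.614], [0.57, -0.228, -0.789]] [0.211, 0.493, 1.449]
top lever_grip [([0.53, 0.262, 0.262], 0.66)]
top press [([0.597, 0.264, 0.016], 0.91)]
top keyblock [([0.462, -0.069, 0.047], 0.55), ([0.508, -0.22, 0.074], 0.26)]
top key []
top keybox [([0.507, -0.22, 0.074], 0.81), ([0.364, -0.255, 0.07], 0.7)]
```

View pics/wrist2.png

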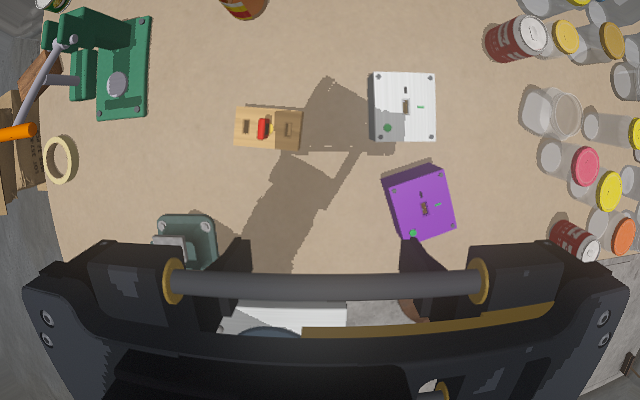

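The wrist view shows the grey box (403,105) with its slot at (405,106), the key at (263,128) in the block, the press base at (125,68) and the orange handle at (15,132). I'll compute positions from these.

```bash
cat >> h.py <<'E'
def ray(d,u,v,fish):
    K=d["camera_matrix"];x=np.array([(u-K[0,2])/K[0,0],(v-K[1,2])/K[1,1]])
    if fish:
        r=np.hypot(*x); v3=np.r_[x/r*np.sin(r),np.cos(r)] if r>1e-9 else np.array([0,0,1.])
    else: v3=np.r_[x,1]
    R=np.array(d["R"]); return -R.T@np.array(d["t"]), R.T@(v3/np.linalg.norm(v3))
def onz(d,u,v,z,fish=True):
    c,w=ray(d,u,v,fish); return c+w*(z-c[2])/w[2]
def tri(rays):
    A=np.zeros((3,3));b=np.zeros(3)
    for c,w in rays: P=np.eye(3)-np.outer(w,w);A+=P;b+=P@c
    p=np.linalg.solve(A,b); return p,[round(float(np.linalg.norm((np.eye(3)-np.outer(w,w))@(p-c))),4) for c,w in rays]
def comps(f,mask,amin=6):
    n,l,st,ce=cv2.connectedComponentsWithStats(mask.astype(np.uint8)); return [(np.round(ce[i],1).tolist(),int(st[i,4]),st[i,:4].tolist(),l==i) for i in range(1,n) if st[i,4]>=amin]
E
python3 - <<'E'
from h import *
W=dict(np.load("wrist2.npz"));T=dict(np.load("top2.npz"));S=imaging.capture("scene");np.savez("scene2.npz",**S)
def orange(f,box):
    h=cv2.cvtColor(f,cv2.COLOR_RGB2HSV);m=(h[...,0]>6)&(h[...,0]<17)&(h[...,1]>200)&(h[...,2]>120)
    k=np.zeros_like(m);x0,y0,x1,y1=box;k[y0:y1,x0:x1]=1;return m&k
rays=[]
for n,d,b in (("top",T,(235,185,285,220)),("scene",S,(310,140,335,165)),("wrist",W,(0,110,50,150))):
    c=comps(d["frame"],orange(d["frame"],b)); c.sort(key=lambda q:-q[1])
    print(n,[q[:3] for q in c[:3]])
    if n!="wrist": rays.append(ray(d,*c[0][0],False))
    if n=="top":
        ys,xs=np.where(c[0][3]); i,j=xs.argmin(),xs.argmax(); print("ends",[onz(d,xs[k],ys[k],.262,False).round(3) for k in (i,j)])
print(tri(rays))
for u,v in [(153,16),(147,119),(97,119)]: print("base",onz(W,u,v,.0).round(3))
print("slots",[onz(W,u,v,.07).round(4) for u,v in ((405,106),(368.5,72),(435,72),(436,140),(369.5,141))])
print("block",[onz(W,u,v,.045).round(4) for u,v in ((234,148),(300.5,151),(303.5,108.5),(237,105),(246,127),(288,130))])
print("key top", onz(W,263,128,.085).round(4))
f=W["frame"][:,:,::-1]
a=cv2.resize(f[60:150,360:445],(510,540),interpolation=cv2.INTER_CUBIC);b=cv2.resize(f[95:160,230:310],(290,236),interpolation=cv2.INTER_CUBIC)
c=np.zeros((540,800,3),np.uint8);c[:,:510]=a;c[:236,510:]=b
p=cv2.resize(f[0:150,0:165],(290,264),interpolation=cv2.INTER_CUBIC);c[250:514,510:]=p
cv2.imwrite("pics/crop2.png",c)
E
```

```text
top []Traceback (most recent call last):
  File "<stdin>", line 10, in <module>
IndexError: list index out of range
```

Run:
```python
from h import *
W=dict(np.load("wrist2.npz"));T=dict(np.load("top2.npz"));S=dict(np.load("scene2.npz"))
def orange(f,box):
    h=cv2.cvtColor(f,cv2.COLOR_RGB2HSV);m=(h[...,0]>2)&(h[...,0]<16)&(h[...,1]>175)&(h[...,2]>120)
    k=np.zeros_like(m);x0,y0,x1,y1=box;k[y0:y1,x0:x1]=1;return m&k
rays=[]
for n,d,b in (("top",T,(235,185,285,220)),("scene",S,(310,140,335,165)),("wrist",W,(0,110,50,150))):
    c=comps(d["frame"],orange(d["frame"],b)); c.sort(key=lambda q:-q[1])
    print(n,[q[:3] for q in c[:3]])
    if not c: print(d["frame"][203,245:275].tolist()); continue
    if n!="wrist": rays.append(ray(d,*c[0][0],False))
    if n=="top":
        ys,xs=np.where(c[0][3]); i,j=xs.argmin(),xs.argmax(); print("ends",[onz(d,xs[k],ys[k],.262,False).round(3) for k in (i,j)])
if len(rays)>1: print(tri(rays))
for u,v in [(153,16),(147,119),(97,119)]: print("base",onz(W,u,v,.0).round(3))
print("slots",[onz(W,u,v,.07).round(4) for u,v in ((405,106),(368.5,72),(435,72),(436,140),(369.5,141))])
print("block",[onz(W,u,v,.045).round(4) for u,v in ((234,148),(300.5,151),(303.5,108.5),(237,105),(246,127),(288,130))])
print("key top", onz(W,263,128,.085).round(4))
f=W["frame"][:,:,::-1]
a=cv2.resize(f[60:150,360:445],(510,540),interpolation=cv2.INTER_CUBIC);b=cv2.resize(f[95:160,230:310],(290,236),interpolation=cv2.INTER_CUBIC)
c=np.zeros((540,800,3),np.uint8);c[:,:510]=a;c[:236,510:]=b
p=cv2.resize(f[0:150,0:165],(290,264),interpolation=cv2.INTER_CUBIC);c[250:514,510:]=p
cv2.imwrite("pics/crop2.png",c)
```

```text
top [([257.4, 203.5], 84, [247, 200, 24, 8])]
ends [array([0.528, 0.302, 0.262]), array([0.522, 0.222, 0.262])]
scene [([317.6, 151.1], 34, [315, 146, 6, 11])]
wrist [([29.4, 130.3], 25, [28, 122, 5, 16])]
(array([0.5284647 , 0.26568055, 0.25373606]), [0.0003, 0.0003])
base [0.719 0.193 0.   ]
base [0.524 0.203 0.   ]
base [0.539 0.329 0.   ]
slots [array([ 0.5269, -0.2321,  0.07  ]), array([ 0.5736, -0.1793,  0.07  ]), array([ 0.5803, -0.2774,  0.07  ]), array([ 0.4798, -0.2811,  0.07  ]), array([ 0.4751, -0.1814,  0.07  ])]
block [array([0.4653, 0.0207, 0.045 ]), array([ 0.4581, -0.0819,  0.045 ]), array([ 0.5217, -0.0871,  0.045 ]), array([0.531 , 0.0136, 0.045 ]), array([4.967e-01, 3.000e-04, 4.500e-02]), array([ 0.49  , -0.0637,  0.045 ])]
key top [ 0.4951 -0.034   0.085 ]
```

View pics/crop2.png

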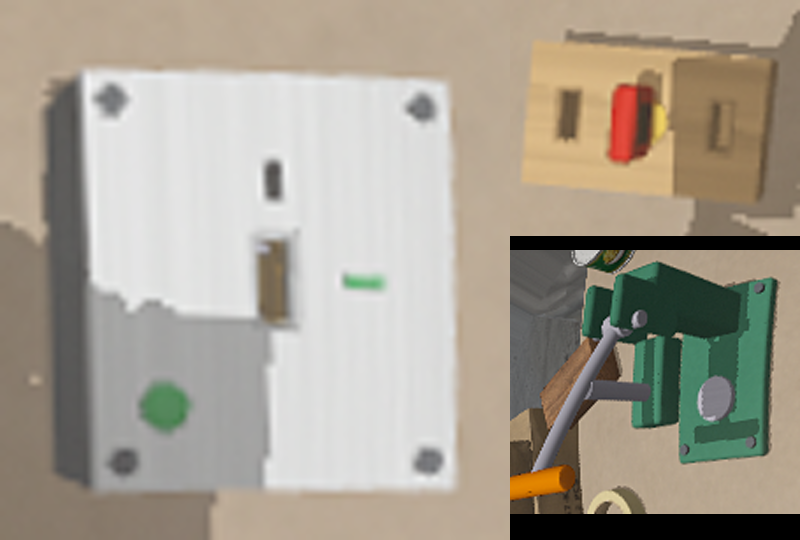

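To row units: -0.12 m / 0.8 = -0.15, -0.03 m / 0.8 = -0.0375, -56 degrees / 90 = -0.6222.

>>> play_rows(fingers=0, motion=[[[0.005,-0.0188,0,0,0,-0.0778],[0.01,-0.0375,0,0,0,-0.1556],[0.015,-0.0563,0,0,0,-0.2333],[0.02,-0.075,0,0,0,-0.3111],[0.025,-0.0938,0,0,0,-0.3889],[0.03,-0.1125,0,0,0,-0.4667],[0.0338,-0.1313,0,0,0,-0.5444],[0.0375,-0.15,0,0,0,-0.6222]]])

```text
time_s: 3.75
position: [0.4589, 0.0009, 0.3595]
tcp_rot: [[0.557, 0.831, -0.0], [0.831, -0.557, 0.0], [-0.0, -0.0, -1.0]]
force: [-0.6, -1.1, -0.4]
opening: 0.484
grasp_force: 0.0
```

Run:
```python
from h import *
print(bot.read_state()["time_s"],delta([.49,.13,.36],112)); print(delta([.528,.2657,.36],175.5,[.49,.13,.36],112))
```

```text
3.75 ([0.1245, -0.046, -0.0005], [-0.0, -0.0, -55.84])
([0.1116, 0.0861, 0.0], [0.0, 0.0, -63.5])
```

To row units: 0.124 m / 0.8 = 0.155, -0.046 m / 0.8 = -0.0575, -56 degrees / 90 = -0.6222.

>>> play_rows(motion=[[[0.02,-0.0075,0,0,0,-0.0778],[0.04,-0.015,0,0,0,-0.1556],[0.06,-0.0225,0,0,0,-0.2333],[0.08,-0.03,0,0,0,-0.3111],[0.1,-0.0375,0,0,0,-0.3889],[0.1188,-0.0438,0,0,0,-0.4667],[0.1375,-0.05,0,0,0,-0.5444],[0.155,-0.0575,0,0,0,-0.6222]]])

```text
time_s: 4.42
position: [0.4907, 0.1295, 0.3595]
tcp_rot: [[-0.377, 0.926, 0.0], [0.926, 0.377, -0.0], [-0.0, 0.0, -1.0]]
force: [0.1, 0.1, -0.2]
opening: 0.011
grasp_force: 0.0
```

To row units: 0.112 m / 0.8 = 0.14, 0.011 m / 0.8 = 0.0138, -56 degrees / 90 = -0.6222.

>>> play_rows(motion=[[[0.0175,0.0138,0,0,0,-0.0778],[0.035,0.0275,0,0,0,-0.1556],[0.0525,0.0413,0,0,0,-0.2333],[0.07,0.055,0,0,0,-0.3111],[0.0875,0.0688,0,0,0,-0.3889],[0.1063,0.0825,0,0,0,-0.4667],[0.1225,0.0963,0,0,0,-0.5444],[0.14,0.1075,0,0,0,-0.6222]]])

```text
time_s: 5.08
position: [0.529, 0.2655, 0.3593]
tcp_rot: [[-0.979, 0.205, 0.0], [0.205, 0.979, -0.0], [-0.0, -0.0, -1.0]]
force: [0.1, -0.5, 1.2]
opening: 0.005
grasp_force: 0.0
```

Run:
```python
from h import *
print(bot.read_state()["time_s"],delta([.528,.2657,.31],175.5))
```

```text
5.0833 ([0.0011, 0.0, 0.0493], [-0.01, 0.0, -7.33])
```

To row units: 0.05 m / 0.8 = 0.0625, 0.04 m / 0.8 = 0.05, -7.3 degrees / 90 = -0.0811.

>>> play_rows(motion=[[[0,0,0.025,0,0,-0.0444],[0.0013,0,0.05,0,0,-0.0811],[0.0013,0,0.0625,0,0,-0.0811],[0.0013,0,0.0625,0,0,-0.0811]]])

```text
time_s: 5.42
position: [0.5259, 0.2645, 0.3066]
tcp_rot: [[-0.996, 0.086, -0.006], [0.086, 0.996, -0.002], [0.006, -0.002, -1.0]]
force: [-0.8, 0.1, -0.8]
opening: 0.005
grasp_force: 0.0
```

Run:
```python
from h import *
s=bot.read_state();print(s["position"],s["force"])
def orange(f):
    h=cv2.cvtColor(f,cv2.COLOR_RGB2HSV);return (h[...,0]>2)&(h[...,0]<16)&(h[...,1]>175)&(h[...,2]>110)
W=imaging.capture("wrist");T=imaging.capture("top")
f=W["frame"];c=comps(f,orange(f),30);c.sort(key=lambda q:-q[1]);print([q[:3] for q in c[:5]])
t=comps(T["frame"],orange(T["frame"]),10);print([q[:3] for q in t if 235<q[0][0]<285 and 180<q[0][1]<225])
cv2.imwrite("pics/wrist3.png",f[:,:,::-1]);np.savez("wrist3.npz",**W)
for q in c[:3]:
    ys,xs=np.where(q[3]); print(onz(W,*q[0],.258).round(4),[onz(W,xs[k],ys[k],.256).round(4) for k in (xs.argmin(),xs.argmax())])
```

```text
[0.52586794 0.26445865 0.30659246] [-0.75356669  0.11905352 -0.78801315]
[([322.5, 236.0], 2547, [255, 224, 132, 25])]
[([251.2, 205.0], 33, [247, 203, 10, 5])]
[0.5275 0.2626 0.258 ] [array([0.5254, 0.2154, 0.256 ]), array([0.5278, 0.3064, 0.256 ])]
```

View pics/wrist3.png

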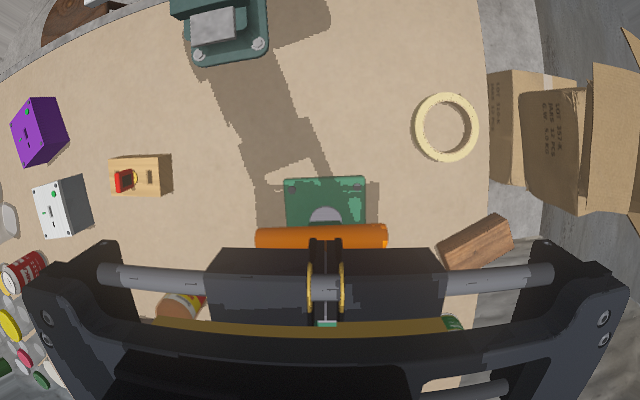

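To row units: 0.086 m / 0.8 = 0.1075, 0.018 m / 0.8 = 0.0225.

>>> play_rows(motion=[[[0,-0.0038,0.0125,0,0,0],[0,-0.0063,0.025,0,0,0],[0,-0.0063,0.0375,0,0,0],[0.0088,-0.0075,0.0525,0,0,0],[0.0163,-0.0075,0.0663,0,0,0],[0.0225,-0.0075,0.0813,0,0,0],[0.0275,-0.0088,0.095,0,0,0],[0.03,-0.0088,0.1075,0,0,0]]])

```text
time_s: 6.18
position: [0.5016, 0.2607, 0.2234]
tcp_rot: [[-0.996, 0.085, -0.001], [0.085, 0.996, 0.001], [0.001, 0.001, -1.0]]
force: [-3.0, 1.6, 7.1]
opening: 0.007
grasp_force: 3.1
```

Run:
```python
from h import *
s=bot.read_state();print(s["position"],s["force"],s["moment"])
f=imaging.capture("wrist")["frame"];h=cv2.cvtColor(f,cv2.COLOR_RGB2HSV);m=(h[...,0]>2)&(h[...,0]<16)&(h[...,1]>175)&(h[...,2]>110)
c=comps(f,m,30);c.sort(key=lambda q:-q[1]);print([q[:3] for q in c[:3]])
for p in ([.503,.263,.17],[.515,.262,.131],[.515,.262,.126]): print(delta(p,175.5))
```

```text
[0.50164236 0.26067553 0.22340364] [-2.9927339   1.58404694  7.11895857] [0.34917955 0.38188426 0.01593706]
[([371.8, 241.8], 708, [342, 235, 60, 14]), ([283.1, 243.5], 463, [255, 239, 54, 10]), ([325.0, 238.5], 34, [317, 238, 17, 2])]
([-0.0021, 0.0027, 0.0515], [0.02, -0.2, -0.38])
([-0.0142, 0.0027, 0.0904], [0.02, -0.2, -0.38])
([-0.0143, 0.0027, 0.0954], [0.02, -0.2, -0.38])
```

To row units: 0.089 m / 0.8 = 0.1113, -0.018 m / 0.8 = -0.0225.

>>> play_rows(motion=[[[-0.0038,0.0013,0.015,0,0,0],[-0.005,0.0025,0.0313,0,0,0],[-0.0063,0.0025,0.0475,0,0,0],[-0.0075,0.0025,0.0638,0,0,0],[-0.0113,0.0025,0.0788,0,0,0],[-0.015,0.0025,0.0913,0,0,0],[-0.0188,0.0025,0.1025,0,0,0],[-0.0225,0.0025,0.1113,0,0,0]]])

```text
time_s: 6.9
position: [0.518, 0.2611, 0.1341]
tcp_rot: [[-0.996, 0.085, -0.007], [0.085, 0.996, 0.001], [0.007, -0.0, -1.0]]
force: [-11.9, 3.5, 28.1]
opening: 0.009
grasp_force: 16.5
```

To row units: 0.002 m / 0.8 = 0.0025, 0.001 m / 0.8 = 0.0013.

>>> play_rows(motion=[[[0,0,0.0013,0,0,0],[0,0,0.0025,0,0,0]]])

```text
time_s: 7.07
position: [0.5179, 0.2613, 0.1342]
tcp_rot: [[-0.996, 0.085, -0.006], [0.085, 0.996, 0.001], [0.007, 0.0, -1.0]]
force: [-10.5, 1.8, 21.6]
opening: 0.01
grasp_force: 12.2
```

Run:
```python
from h import *
s=bot.read_state();print(s["position"],s["force"],s["moment"])
W=imaging.capture("wrist");f=W["frame"];h=cv2.cvtColor(f,cv2.COLOR_RGB2HSV);m=(h[...,0]>2)&(h[...,0]<16)&(h[...,1]>175)&(h[...,2]>110)
c=comps(f,m,30);c.sort(key=lambda q:-q[1]);print([q[:3] for q in c[:3]])
cv2.imwrite("pics/s4.png",cv2.resize(imaging.capture("scene")["frame"][130:230,280:400,::-1],(720,600)))
```

```text
[0.5179395  0.26127984 0.1341508 ] [-10.46825812   1.84544957  21.56806664] [ 0.34490019  1.56865819 -0.00381776]
[([329.1, 238.5], 2275, [251, 228, 149, 21]), ([40.8, 208.3], 50, [29, 204, 24, 10])]
```

View pics/s4.png

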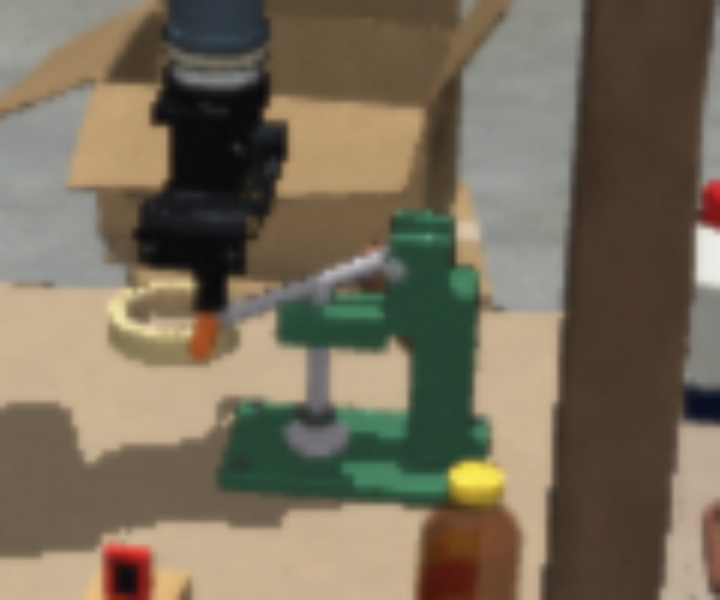

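The crop shows the lever fully down, with the ram disc on the base at (318,440) and 22–28 N against the stop. Now I'll ease it up slowly.

To row units: -0.038 m / 0.8 = -0.0475, -0.013 m / 0.8 = -0.0163.

>>> play_rows(motion=[[[0.0013,0,-0.0038,0,0,0],[0.0038,0,-0.01,0,0,0],[0.0063,0,-0.0163,0,0,0],[0.0088,0,-0.0225,0,0,0],[0.01,0,-0.0288,0,0,0],[0.0113,0,-0.035,0,0,0],[0.0125,0,-0.0413,0,0,0],[0.0138,0,-0.0475,0,0,0]]])

```text
time_s: 7.83
position: [0.508, 0.2616, 0.171]
tcp_rot: [[-0.996, 0.085, -0.004], [0.085, 0.996, -0.0], [0.004, -0.0, -1.0]]
force: [-4.6, 0.4, 6.4]
opening: 0.004
grasp_force: 3.4
```

To row units: -0.04 m / 0.8 = -0.05, -0.035 m / 0.8 = -0.0438.

>>> play_rows(motion=[[[0.0013,0,-0.0063,0,0,0],[0.0013,0,-0.0125,0,0,0],[0.0025,0,-0.0188,0,0,0],[0.0025,0,-0.025,0,0,0],[0.0025,0,-0.0313,0,0,0],[0.0013,0,-0.0375,0,0,0],[0.0013,0,-0.0438,0,0,0],[0,0,-0.05,0,0,0]]])

```text
time_s: 8.5
position: [0.5091, 0.2616, 0.2112]
tcp_rot: [[-0.996, 0.085, -0.002], [0.085, 0.996, 0.0], [0.002, -0.0, -1.0]]
force: [-2.7, -0.1, 5.6]
opening: 0.008
grasp_force: 2.7
```

To row units: -0.04 m / 0.8 = -0.05, -0.008 m / 0.8 = -0.01.

>>> play_rows(motion=[[[-0.0013,0,-0.0063,0,0,0],[-0.0025,0,-0.0125,0,0,0],[-0.0038,0,-0.0188,0,0,0],[-0.005,0,-0.025,0,0,0],[-0.0063,0,-0.0313,0,0,0],[-0.0088,0,-0.0375,0,0,0],[-0.01,0,-0.0438,0,0,0],[-0.0125,0,-0.05,0,0,0]]])

```text
time_s: 9.17
position: [0.521, 0.261, 0.2514]
tcp_rot: [[-0.996, 0.085, 0.003], [0.085, 0.996, 0.001], [-0.002, 0.001, -1.0]]
force: [0.7, 0.3, 2.6]
opening: 0.01
grasp_force: 1.7
```

To row units: -0.03 m / 0.8 = -0.0375, -0.002 m / 0.8 = -0.0025.

>>> play_rows(motion=[[[0.0025,0,-0.005,0,0,0],[0.0013,0,-0.01,0,0,0],[0,0,-0.015,0,0,0],[-0.0013,0,-0.02,0,0,0],[-0.0025,0,-0.025,0,0,0],[-0.005,0,-0.03,0,0,0],[-0.0063,0,-0.0338,0,0,0],[-0.0075,0,-0.0375,0,0,0]]])

```text
time_s: 9.83
position: [0.526, 0.2602, 0.2807]
tcp_rot: [[-0.996, 0.084, -0.0], [0.084, 0.996, -0.0], [0.0, -0.0, -1.0]]
force: [2.2, -0.5, 1.6]
opening: 0.004
grasp_force: 1.0
```

To row units: -0.03 m / 0.8 = -0.0375, -0.02 m / 0.8 = -0.025.

>>> play_rows(motion=[[[0,0,-0.0038,0,0,0],[-0.0013,0,-0.0075,0,0,0],[-0.0013,0,-0.0113,0,0,0],[-0.0013,0,-0.015,0,0,0],[-0.0013,0,-0.025,0,0,0],[-0.0013,0,-0.0375,0,0,0]]])

```text
time_s: 10.33
position: [0.5262, 0.2601, 0.3104]
tcp_rot: [[-0.996, 0.084, -0.003], [0.084, 0.996, -0.001], [0.002, -0.001, -1.0]]
force: [0.3, 0.0, 0.2]
opening: 0.002
grasp_force: 0.0
```

Run:
```python
from h import *
s=bot.read_state();print(s["position"],s["force"],s["joint_positions"])
def orange(f):
    h=cv2.cvtColor(f,cv2.COLOR_RGB2HSV);return (h[...,0]>2)&(h[...,0]<16)&(h[...,1]>175)&(h[...,2]>110)
W=imaging.capture("wrist");S=imaging.capture("scene")
for n,d in(("w",W),("s",S)):
    c=comps(d["frame"],orange(d["frame"]),15);c.sort(key=lambda q:-q[1]);print(n,[q[:3] for q in c[:4] ])
    if n=="w": print(onz(W,*c[0][0],.258))
print(delta([.47,.12,.36],180),delta([.47,0.03,.26],180))
```

```text
[0.52615013 0.26005689 0.31035569] [0.25022063 0.04052598 0.16475172] [ 1.53978153e+01  2.31351465e+01  8.26077945e+01  3.96858273e-03
  7.44081239e+01 -6.97664489e+01]
w [([326.1, 233.8], 2708, [262, 221, 131, 28]), ([122.1, 181.0], 21, [120, 173, 4, 16])]
[0.5280231  0.26071826 0.258     ]
s [([183.3, 341.9], 215, [176, 329, 16, 28]), ([191.7, 376.5], 100, [174, 365, 35, 17]), ([317.8, 151.1], 31, [316, 146, 5, 11])]
([0.0457, -0.1449, -0.0475], [0.08, 0.23, -4.83]) ([0.0385, -0.2348, 0.0523], [0.08, 0.23, -4.83])
```

To row units: -0.292 m / 0.8 = -0.365, -0.265 m / 0.8 = -0.3313.

>>> play_rows(fingers=0.06, motion=[[[-0.005,-0.0475,0,0,0,0],[-0.01,-0.095,0,0,0,0],[-0.015,-0.1425,0.0063,0,0,0],[-0.02,-0.19,0.0188,0,0,0],[-0.025,-0.2375,0.0313,0,0,0],[-0.03,-0.285,0.0438,0,0,0],[-0.0338,-0.3313,0.0563,0,0,0],[-0.0363,-0.365,0.0625,0,0,0]]])

```text
time_s: 11.1
position: [0.5306, -0.036, 0.2597]
tcp_rot: [[-0.996, 0.086, -0.001], [0.086, 0.996, -0.001], [0.001, -0.001, -1.0]]
force: [-0.2, 0.0, 1.0]
opening: 0.525
grasp_force: 0.0
```

>>> play_rows(motion=[[[0,0,0,0,0,0],[0,0,0,0,0,0]]])

```text
time_s: 11.27
position: [0.5311, -0.0345, 0.2603]
tcp_rot: [[-0.996, 0.088, -0.001], [0.088, 0.996, 0.001], [0.001, 0.001, -1.0]]
force: [-0.0, 0.5, 0.9]
opening: 0.65
grasp_force: 0.0
```

Run:
```python
from h import *
s=bot.read_state();print(s["time_s"],s["position"],s["opening"])
W=imaging.capture("wrist");np.savez("wrist5.npz",**W);f=W["frame"]
h=cv2.cvtColor(f,cv2.COLOR_RGB2HSV);m=((h[...,0]<5)|(h[...,0]>174))&(h[...,1]>150)&(h[...,2]>80)
print([q[:3] for q in comps(f,m,60)])
for n in("key","keyblock","keybox"): print(n,[(np.round(r["at"],4).tolist(),round(r["confidence"],2)) for r in finder.recognise("wrist",n)][:3])
cv2.imwrite("pics/wrist5.png",f[:,:,::-1])
```

```text
11.2667 [ 0.53107519 -0.0344853   0.26033525] 0.6496245024276078
[([9.0, 97.8], 497, [0, 82, 19, 34]), ([325.3, 155.9], 233, [321, 141, 9, 30])]
key [([0.4936, -0.0317, 0.0842], 0.87), ([0.4676, 0.4281, 0.0233], 0.67)]
keyblock [([0.4903, -0.0272, 0.0433], 0.56), ([0.569, 0.2529, 0.2288], 0.41)]
keybox [([0.5199, -0.214, 0.0712], 0.75), ([0.3813, -0.2494, 0.0692], 0.74)]
```

View pics/wrist5.png

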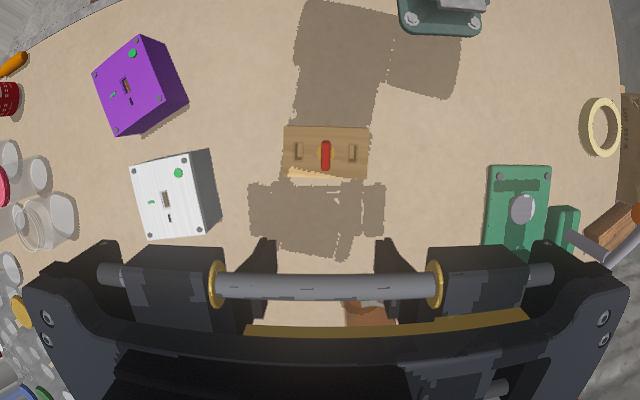

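The view shows the key's red bow at (325,156), centred in the block (327,152). The slots are at (299,151) and (352,153), and the keyhole is at (165,198).

Run:
```python
from h import *
W=dict(np.load("wrist5.npz"));f=W["frame"]
h=cv2.cvtColor(f,cv2.COLOR_RGB2HSV);m=((h[...,0]<5)|(h[...,0]>174))&(h[...,1]>150)&(h[...,2]>80)
q=[c for c in comps(f,m,60) if 300<c[0][0]<340][0]
ys,xs=np.where(q[3]);P=np.array([onz(W,x,y,.087)[:2] for x,y in zip(xs,ys)])
u,s,v=np.linalg.svd(P-P.mean(0));print("key",P.mean(0),(P.max(0)+P.min(0))/2,np.ptp(P,0),np.degrees(np.arctan2(v[0][1],v[0][0])))
# box orientation and slot
print("box",[onz(W,a,b,.07).round(4).tolist() for a,b in((165,198),(130,164),(210.5,149),(222,232),(147.5,240))])
print("slots",[onz(W,a,b,.045).round(4).tolist() for a,b in((299,151),(352,153))])
```

```text
key [ 0.49399919 -0.03094729] [ 0.49368723 -0.03117067] [0.03056312 0.01045272] -7.036193570769727
box [[0.5252, -0.2325, 0.07], [0.4762, -0.277, 0.07], [0.4741, -0.1603, 0.07], [0.5744, -0.1634, 0.07], [0.5789, -0.2756, 0.07]]
slots [[0.4904, -0.0615, 0.045], [0.4981, 0.0002, 0.045]]
```

To row units: 0.187 m / 0.8 = 0.2338, 0.05 m / 0.8 = 0.0625, 2 degrees / 90 = 0.0222.

>>> play_rows(fingers=0.05, motion=[[[0.025,0,0.025,0,0,0.0222],[0.0463,0,0.0625,0,0,0.0222],[0.0463,0,0.1,0,0,0.0222],[0.0463,0,0.1375,0,0,0.0222],[0.0463,0,0.175,0,0,0.0222],[0.0463,0,0.2063,0,0,0.0222],[0.0463,0,0.225,0,0,0.0222],[0.0463,0,0.2338,0,0,0.0222]]])

```text
time_s: 12.13
position: [0.4934, -0.0285, 0.0717]
tcp_rot: [[-0.993, 0.117, -0.003], [0.117, 0.993, 0.001], [0.003, 0.001, -1.0]]
force: [0.1, -0.4, -0.7]
opening: 0.578
grasp_force: 0.0
```

>>> play_rows(fingers=0.03, motion=[[[0,0,0,0,0,0],[0,0,0,0,0,0]]])

```text
time_s: 12.3
position: [0.4948, -0.0294, 0.074]
tcp_rot: [[-0.993, 0.118, 0.001], [0.118, 0.993, -0.0], [-0.001, -0.0, -1.0]]
force: [0.5, 0.1, -0.8]
opening: 0.498
grasp_force: 0.0
```

Run:
```python
from h import *
s=bot.read_state();print(s["time_s"],s["position"],s["opening"],s["tcp_rot"].round(4).tolist())
d=imaging.capture("scene");cv2.imwrite("pics/s6.png",cv2.resize(d["frame"][190:260,255:345,::-1],(720,560),interpolation=cv2.INTER_CUBIC))
```

```text
12.3 [ 0.49481371 -0.02944381  0.07395386] 0.4979889823327885 [[-0.993, 0.1177, 0.0007], [0.1177, 0.993, -0.0002], [-0.0007, -0.0001, -1.0]]
```

View pics/s6.png

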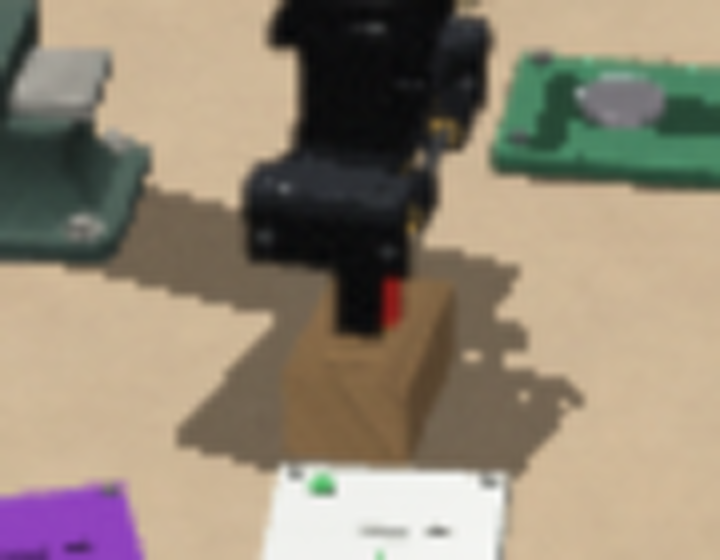

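To row units: -0.002 m / 0.8 = -0.0025, -0.0015 m / 0.8 = -0.0019.

>>> play_rows(fingers=0, motion=[[[-0.0025,-0.0019,0,0,0,0],[-0.0025,-0.0019,0,0,0,0],[-0.0025,-0.0019,0,0,0,0],[-0.0025,-0.0019,0,0,0,0],[-0.0025,-0.0019,0,0,0,0],[-0.0025,-0.0019,0,0,0,0],[-0.0025,-0.0019,0,0,0,0],[-0.0025,-0.0019,0,0,0,0]]])

```text
time_s: 13.02
position: [0.4964, -0.0319, 0.074]
tcp_rot: [[-0.993, 0.119, 0.001], [0.119, 0.993, -0.0], [-0.001, -0.0, -1.0]]
force: [-1.2, 0.5, 5.6]
opening: 0.109
grasp_force: 30.0
```

To row units: -0.095 m / 0.8 = -0.1188, -0.09 m / 0.8 = -0.1125.

>>> play_rows(motion=[[[0,0,-0.0063,0,0,0],[0,0,-0.0188,0,0,0],[0,0,-0.0375,0,0,0],[0,0,-0.0563,0,0,0],[0,0,-0.075,0,0,0],[0,0,-0.0938,0,0,0],[0,0,-0.1125,0,0,0],[0,0,-0.1188,0,0,0]]])

```text
time_s: 13.68
position: [0.4969, -0.032, 0.1709]
tcp_rot: [[-0.993, 0.119, 0.003], [0.119, 0.993, -0.001], [-0.003, -0.001, -1.0]]
force: [0.4, -0.3, -1.0]
opening: 0.109
grasp_force: 30.0
```

Run:
```python
from h import *
s=bot.read_state();print(s["time_s"],s["position"],s["force"],s["moment"],s["opening"],s["grasp_force"])
print(delta([.56,-.19,.17],178),delta([.57,-.15,.2],178))
W=imaging.capture("wrist");np.savez("wrist7.npz",**W)
print([(np.round(r["at"],4).tolist(),round(r["confidence"],2)) for r in finder.recognise("wrist","key")][:3])
```

```text
13.6833 [ 0.49694725 -0.03196786  0.1708682 ] [ 0.35914761 -0.26342937 -0.98707266] [ 0.07409674 -0.20677713  0.000453  ] 0.1094686368796405 29.999871072359383
([-0.0814, -0.1494, 0.0012], [-0.04, 0.2, -4.83]) ([-0.0867, -0.1085, -0.0288], [-0.04, 0.2, -4.83])
[([0.486, -0.0286, 0.1766], 0.8)]
```

To row units: -0.19 m / 0.8 = -0.2375, -0.07 m / 0.8 = -0.0875, -4.8 degrees / 90 = -0.0533.

>>> play_rows(motion=[[[-0.0075,-0.015,-0.0125,0,0,0],[-0.0225,-0.045,-0.0238,0,0,-0.0111],[-0.0425,-0.0875,-0.0238,0,0,-0.0222],[-0.0625,-0.1313,-0.0238,0,0,-0.0333],[-0.0825,-0.1725,-0.0238,0,0,-0.0444],[-0.1,-0.2063,-0.0238,0,0,-0.0533],[-0.11,-0.23,-0.0238,0,0,-0.0533],[-0.1138,-0.2375,-0.0238,0,0,-0.0533]]])

```text
time_s: 14.45
position: [0.5644, -0.2348, 0.1862]
tcp_rot: [[-0.999, 0.039, 0.0], [0.039, 0.999, -0.001], [-0.0, -0.001, -1.0]]
force: [0.1, -0.1, -0.3]
opening: 0.112
grasp_force: 30.0
```

>>> play_rows(motion=[[[0,0,0,0,0,0],[0,0,0,0,0,0],[0,0,0,0,0,0]]])

```text
time_s: 14.7
position: [0.5627, -0.2292, 0.1868]
tcp_rot: [[-0.999, 0.035, -0.002], [0.035, 0.999, 0.002], [0.003, 0.002, -1.0]]
force: [-0.9, 0.6, -0.5]
opening: 0.112
grasp_force: 30.0
```

Run:
```python
from h import *
s=bot.read_state();print(s["time_s"],s["position"],s["tcp_rot"].round(4).tolist(),s["opening"])
W=imaging.capture("wrist");np.savez("wrist8.npz",**W);S=imaging.capture("scene");np.savez("scene8.npz",**S)
f=W["frame"][:,:,::-1]
a=cv2.resize(f[60:320,210:440],(530,599),interpolation=cv2.INTER_CUBIC)
# slot region
b=cv2.resize(S["frame"][215:290,265:345,::-1],(265,248),interpolation=cv2.INTER_CUBIC)
c=np.zeros((600,800,3),np.uint8);c[:599,:530]=a;c[:248,535:]=b;cv2.imwrite("pics/c8.png",c)
```

```text
14.7 [ 0.56269539 -0.2291903   0.18681041] [[-0.9994, 0.0346, -0.0025], [0.0346, 0.9994, 0.0021], [0.0025, 0.0021, -1.0]] 0.11174622890769917
```

View pics/c8.png

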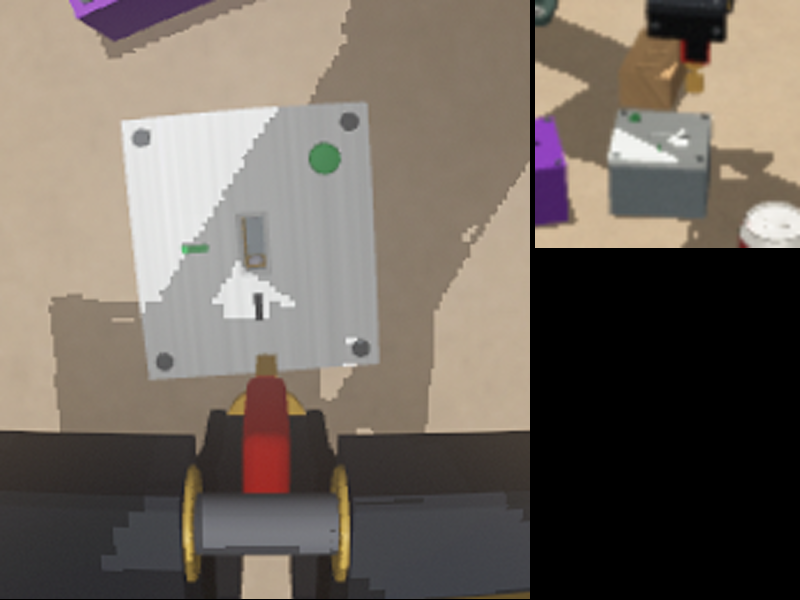

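The crop shows the keyhole at crop (253,241), the box corners, and the held key. The blade's front tip edge is at crop (265,355), which gives me the key's offset in the grip.

Run:
```python
from h import *
W=dict(np.load("wrist8.npz"));k=530/230
g=lambda x,y,z:onz(W,x/k+210-.25,y/k+60-.25,z)
C=np.array([g(x,y,.07)[:2] for x,y in((122,121),(367,102),(379,362),(150,380))]);print(C.round(4).tolist(),C.mean(0))
for a,b in((0,1),(3,2),(0,3),(1,2)):
    e=C[b]-C[a];print(np.linalg.norm(e).round(4),(np.degrees(np.arctan2(e[1],e[0]))).round(1))
A=g(250,214,.07);B=g(257,269,.07);print("slot",A,B,(A+B)/2,np.linalg.norm(A-B),np.degrees(np.arctan2(*(B-A)[1::-1])))
for z in(.12,.124,.128):print("tip edge",g(265.5,355,z),g(256,356,z)[1],g(276,356,z)[1])
# red bow front: top/bottom
for z in(.16,.165):print(g(266,378,z))
```

```text
[[0.4784, -0.2791], [0.4749, -0.1889], [0.5747, -0.1849], [0.5791, -0.2752]] [ 0.52677569 -0.23203762]
0.0903 92.2
0.0904 92.8
0.1007 2.2
0.0998 2.3
slot [ 0.51552624 -0.23314839  0.07      ] [ 0.53636699 -0.23131314  0.07      ] [ 0.52594661 -0.23223076  0.07      ] 0.020921395130688837 5.032521442352394
tip edge [ 0.55460479 -0.2287726   0.12      ] -0.23176361236054985 -0.2254902405459789
tip edge [ 0.55335464 -0.22873244  0.124     ] -0.23166746009689923 -0.22551151484952878
tip edge [ 0.55210448 -0.22869227  0.128     ] -0.23157130783324859 -0.22553278915307864
[ 0.54831393 -0.22845357  0.16      ]
[ 0.54657246 -0.22840099  0.165     ]
```

To row units: 0.036 m / 0.8 = 0.045, 0.032 m / 0.8 = 0.04, -4.4 degrees / 90 = -0.0489.

>>> play_rows(motion=[[[0.0125,-0.0013,0.0063,0,0,-0.0111],[0.025,-0.0025,0.0125,0,0,-0.0222],[0.0375,-0.0038,0.0225,0,0,-0.0333],[0.045,-0.0056,0.0313,0,0,-0.0489],[0.045,-0.0056,0.04,0,0,-0.0489],[0.045,-0.0056,0.045,0,0,-0.0489],[0.045,-0.0056,0.045,0,0,-0.0489],[0.045,-0.0056,0.045,0,0,-0.0489]]])

```text
time_s: 15.47
position: [0.5283, -0.2342, 0.1515]
tcp_rot: [[-0.999, -0.041, 0.0], [-0.041, 0.999, -0.0], [-0.0, -0.0, -1.0]]
force: [0.3, 0.2, -0.7]
opening: 0.11
grasp_force: 30.0
```

>>> play_rows(motion=[[[0,0,0,0,0,0],[0,0,0,0,0,0],[0,0,0,0,0,0]]])

```text
time_s: 15.72
position: [0.5281, -0.2346, 0.1519]
tcp_rot: [[-0.999, -0.041, 0.001], [-0.041, 0.999, -0.001], [-0.001, -0.001, -1.0]]
force: [0.8, -0.1, -0.2]
opening: 0.113
grasp_force: 30.0
```

Run:
```python
from h import *
for i in range(2):
    s=bot.read_state();print(s["time_s"],s["position"],s["force"],s["moment"],s["opening"]); 
    if i==0: W=imaging.capture("wrist");np.savez("wrist9.npz",**W)
print(delta([.5268,-.2326,.140],182.4))
```

```text
15.7167 [ 0.52811608 -0.23459883  0.1518887 ] [ 0.78298717 -0.06867823 -0.20729615] [ 0.11448456 -0.11836986  0.02329576] 0.11300885087150017
15.7667 [ 0.52803742 -0.23458159  0.1518399 ] [ 0.47694164  0.43875995 -1.60714026] [ 0.07583817 -0.11067228  0.00132526] 0.10942706733952721
([0.0012, 0.002, 0.0118], [-0.03, 0.04, -0.04])
```

>>> play_rows(motion=[[[0.0015,0.0025,0.0038,0,0,0],[0.0015,0.0025,0.0075,0,0,0],[0.0015,0.0025,0.0125,0,0,0],[0.0015,0.0025,0.0163,0,0,0],[0.0015,0.0025,0.02,0,0,0],[0.0015,0.0025,0.0238,0,0,0],[0.0015,0.0025,0.0275,0,0,0],[0.0015,0.0025,0.0313,0,0,0]]])

```text
time_s: 16.43
position: [0.5273, -0.2329, 0.1266]
tcp_rot: [[-0.999, -0.041, 0.002], [-0.041, 0.999, -0.001], [-0.002, -0.001, -1.0]]
force: [1.9, -0.2, -0.3]
opening: 0.112
grasp_force: 30.0
```

>>> play_rows(motion=[[[0,0,0,0,0,0],[0,0,0,0,0,0]]])

```text
time_s: 16.6
position: [0.5271, -0.2328, 0.1264]
tcp_rot: [[-0.999, -0.041, 0.002], [-0.041, 0.999, -0.0], [-0.002, -0.001, -1.0]]
force: [3.0, -0.7, -1.2]
opening: 0.111
grasp_force: 30.0
```

>>> play_rows(motion=[[[-0.0006,0,0.0038,0,0,0],[-0.0006,0,0.0075,0,0,0],[-0.0006,0,0.01,0,0,0],[-0.0019,0,0.0125,0,0,0],[0.0006,0,0.015,0,0,0],[-0.0019,0,0.0175,0,0,0],[0.0006,0,0.02,0,0,0],[-0.0006,0,0.0213,0,0,0]]])

```text
time_s: 17.27
position: [0.5275, -0.2329, 0.1102]
tcp_rot: [[-0.999, -0.041, 0.002], [-0.041, 0.999, -0.001], [-0.002, -0.001, -1.0]]
force: [1.6, 0.3, 5.9]
opening: 0.115
grasp_force: 30.0
```

To row units: 0.008 m / 0.8 = 0.01, 0.002 m / 0.8 = 0.0025.

>>> play_rows(motion=[[[-0.0013,0,0.0025,0,0,0],[0.0013,0,0.005,0,0,0],[-0.0013,0,0.0075,0,0,0],[0.0013,0,0.01,0,0,0],[0,0,0.01,0,0,0]]])

```text
time_s: 17.68
position: [0.5275, -0.2329, 0.1015]
tcp_rot: [[-0.999, -0.041, 0.002], [-0.041, 0.999, -0.001], [-0.002, -0.001, -1.0]]
force: [1.3, -1.2, -0.7]
opening: 0.106
grasp_force: 30.0
```

To row units: 0.005 m / 0.8 = 0.0063, 0.002 m / 0.8 = 0.0025.

>>> play_rows(motion=[[[-0.0013,0,0.0013,0,0,0],[0.0013,0,0.0025,0,0,0],[-0.0013,0,0.0038,0,0,0],[0.0013,0,0.005,0,0,0],[0,0,0.0063,0,0,0],[0,0,0.0063,0,0,0]]])

```text
time_s: 18.18
position: [0.5275, -0.2327, 0.099]
tcp_rot: [[-0.999, -0.041, 0.002], [-0.041, 0.999, -0.001], [-0.001, -0.001, -1.0]]
force: [-0.1, 2.0, 17.1]
opening: 0.113
grasp_force: 30.0
```

To row units: 0.002 m / 0.8 = 0.0025, -0.001 m / 0.8 = -0.0013.

>>> play_rows(motion=[[[-0.0013,0,0.0013,0,0,0],[0.0013,0,0.0025,0,0,0],[-0.0013,0,0.0025,0,0,0],[0.0013,0,0.0025,0,0,0],[0,0,0.0025,0,0,0]]])

```text
time_s: 18.6
position: [0.5276, -0.2327, 0.0989]
tcp_rot: [[-0.999, -0.041, 0.003], [-0.041, 0.999, -0.002], [-0.002, -0.002, -1.0]]
force: [-3.8, 3.0, 28.1]
opening: 0.111
grasp_force: 30.0
```

Run:
```python
from h import *
s=bot.read_state();print(s["time_s"],s["position"],s["force"],s["moment"],s["joint_positions"].round(1))
```

```text
18.6 [ 0.52761251 -0.23270919  0.09888706] [-3.77699088  2.98518944 28.06776311] [ 0.65804921  0.48337239 -0.01824859] [ -34.9   37.7   95.8    0.    46.3 -127.3]
```

To row units: -0.003 m / 0.8 = -0.0038, 40 degrees / 90 = 0.4444.

>>> play_rows(motion=[[[0,0,-0.0038,0,0,0],[0,0,-0.0038,0,0,0.0556],[0,0,-0.0038,0,0,0.1111],[0,0,-0.0038,0,0,0.1778],[0,0,-0.0038,0,0,0.2444],[0,0,-0.0038,0,0,0.3111],[0,0,-0.0038,0,0,0.3778],[0,0,-0.0038,0,0,0.4444]]])

```text
time_s: 19.27
position: [0.5273, -0.2335, 0.099]
tcp_rot: [[-0.789, 0.614, 0.001], [0.614, 0.789, -0.002], [-0.002, -0.001, -1.0]]
force: [1.0, -1.7, 11.5]
opening: 0.114
grasp_force: 30.0
```

Run:
```python
from h import *
s=bot.read_state();print(s["time_s"],s["position"],s["force"],s["moment"],s["joint_positions"].round(1),s["opening"])
```

```text
19.2667 [ 0.52726223 -0.23354579  0.0989905 ] [ 1.01573123 -1.7140934  11.45739013] [-0.16821371 -0.18181657  0.11301215] [-34.9  37.7  95.8  -0.1  46.4 -87. ] 0.11389823893618103
```

To row units: 47 degrees / 90 = 0.5222.

>>> play_rows(motion=[[[0,0,0,0,0,0.0667],[0,0,0,0,0,0.1333],[0,0,0,0,0,0.2],[0,0,0,0,0,0.2667],[0,0,0,0,0,0.3333],[0,0,0,0,0,0.4],[0,0,0,0,0,0.4667],[0,0,0,0,0,0.5222]]])

```text
time_s: 19.93
position: [0.526, -0.2341, 0.099]
tcp_rot: [[-0.091, 0.996, -0.002], [0.996, 0.091, -0.003], [-0.003, -0.002, -1.0]]
force: [-3.3, -2.8, 13.0]
opening: 0.112
grasp_force: 30.0
```

To row units: 4 degrees / 90 = 0.0444.

>>> play_rows(motion=[[[0,0,0,0,0,0.0222],[0,0,0,0,0,0.0444],[0,0,0,0,0,0.0444],[0,0,0,0,0,0.0444]]])

```text
time_s: 20.27
position: [0.5259, -0.2341, 0.099]
tcp_rot: [[-0.026, 1.0, -0.002], [1.0, 0.026, -0.003], [-0.003, -0.002, -1.0]]
force: [-3.0, -3.3, 12.2]
opening: 0.11
grasp_force: 30.0
```

Run:
```python
from h import *
s=bot.read_state();R=s["tcp_rot"];print(s["time_s"],s["position"],s["force"],s["moment"],s["joint_positions"].round(1),s["opening"],np.degrees(np.arctan2(R[1,0],R[0,0])))
```

```text
20.2667 [ 0.52591451 -0.23410576  0.09898507] [-2.95155092 -3.32100928 12.18754371] [-0.65230359  0.46805827  0.1606223 ] [-35.   37.7  95.8  -0.3  46.5 -36.3] 0.11038744818590104 91.4883490676667
```

To row units: 3 degrees / 90 = 0.0333.

>>> play_rows(motion=[[[0,0,0,0,0,0.0222],[0,0,0,0,0,0.0333],[0,0,0,0,0,0.0333]]])

```text
time_s: 20.52
position: [0.5258, -0.2341, 0.099]
tcp_rot: [[0.025, 1.0, -0.002], [1.0, -0.025, -0.003], [-0.003, -0.002, -1.0]]
force: [-2.0, -2.6, 12.6]
opening: 0.114
grasp_force: 30.0
```

Run:
```python
from h import *
s=bot.read_state();R=s["tcp_rot"];print(s["time_s"],s["position"],s["force"],s["moment"],s["opening"],np.degrees(np.arctan2(R[1,0],R[0,0])))
W=imaging.capture("wrist");f=W["frame"]
cv2.imwrite("pics/c10.png",cv2.resize(f[60:320,210:440,::-1],(530,599),interpolation=cv2.INTER_CUBIC))
```

```text
20.5167 [ 0.52584516 -0.23405901  0.09898464] [-1.95328917 -2.57667563 12.56977952] [-0.54608974  0.43979693  0.40566595] 0.11372529310150215 88.54451799487795
```

View pics/c10.png

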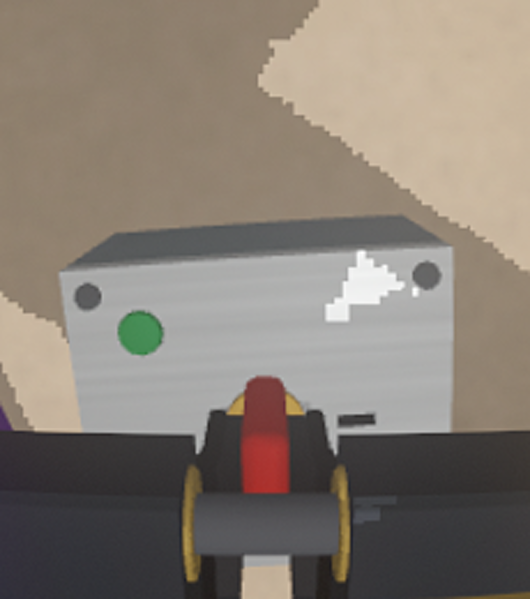

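The key is held straight in the jaws at crop (266,435), its collar on the box top. The moment rose from 0.16 to 0.41 N m over the last 3°, so the plug is at its stop. Handing in.

>>> play_rows(motion=[[[0,0,0,0,0,0],[0,0,0,0,0,0],[0,0,0,0,0,0]]])

```text
time_s: 20.82
position: [0.5259, -0.234, 0.099]
tcp_rot: [[0.025, 1.0, -0.002], [1.0, -0.025, -0.003], [-0.003, -0.002, -1.0]]
force: [-3.2, -3.4, 12.1]
opening: 0.115
grasp_force: 30.0
```

Run:
```python
from h import *
s=bot.read_state();print(s["moment"],s["force"],s["grasp_force"])
print(bot.hand_in())
```

```text
[-0.59118129  0.46618248  0.4461764 ] [-3.22921753 -3.37541446 12.14793852] 30.00256891362369
the job is handed in; nothing more can be done
None
```

The job is handed in at about 21 s: I pulled the lever fully down, eased it back to rest over about 3 s, pushed the key fully home, and turned it a quarter turn clockwise to the stop, where the arm still grips and holds it; the hand-in gave no verdict.

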